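Meter three ball feet from a bench feeder

TASK

Three ball feet are needed for an instrument case: push the feeder's tab to slide the hopper's bottom gate partly open until exactly three balls have run into the tray, then push the gate fully shut again with the other two still in the hopper. The tab has hidden slack before the gate follows, so feel or watch for it; push gently, never ramming the tab, and leave the instrument case and the mug where they are.

Things in the scene. Friction and masses are not known exactly. Their poses are not given: they have to be found in the camera images.
- feeder: Aluminium parts feeder bolted to the bench, yaw up to 0.35 rad; origin under its middle, on the bench. Own axes: x away from the robot, y along the row of cells. Below the hopper a chute slopes to +x into the tray. On the -x side a push tab runs on a rail along y. Highest parts: hopper walls 150 mm, flared lip on the +x side 175 mm, tab's fin 168 mm above the bench.
- hopper_mid (a point): Middle of the hopper's top rim, 150 mm above the bench. The hopper is 156 mm long (feeder y), 34 mm wide (x), walls down to 110 mm, split by thin dividers into five open-topped cells in a row, centres at feeder y = -60, -30, 0, 30, 60 mm, each 27.5 mm long with one ball. Its floor is one flat sliding gate.
- gate (a joint): Opening of the gate in m: 0 = fully shut (hard end stop), up to 0.125; it slides to feeder +y. A ball drops when about 24 mm of its cell is clear: the third at an opening of about 0.087, the fourth sinks from about 0.107 and falls by 0.117. Stays where left; friction about 3.5 N.
- gate_edge (a point): Leading edge of the 4 mm steel gate plate, at its top face, 109 mm above the bench; at feeder y = -78 mm when shut. Sliding to feeder +y it uncovers the cells one after another from the -y end.
- fin (a point): Centre of the tab's upright black fin, 142 mm above the bench: 30 mm in feeder x, 10 mm thick in feeder y, top 26 mm higher. Its foot, 34 mm long in y, reaches up to 117 mm. Slides along feeder y at x = -60 mm. A slotted link with 30 mm of slack joins it to the gate; how much lies ahead at the start differs. Alone it slides with 0.6 N, with the gate 4 N. Reversing takes up all slack.
- tray: Loose grey open tray, 85 (x) x 190 (y) x 40 mm high, walls and floor 3 mm, standing on the bench beyond the feeder where the chute ends; origin under its middle, axes as the feeder's. It need not be moved.
- case_mid (a point): Bystander: centre of a small aluminium instrument case, 118 x 102 x 40 mm.
- mug: Bystander: white mug, 76 mm across, 90 mm tall; origin at the middle of its foot.
- ball1_center (a point): Centre of metal ball foot 1 of five alike, 24 mm in diameter, 20 g; at the start in cell 1 counted from the feeder's -y end, centre 121 mm above the bench. In the tray its centre is about 15 mm above the bench.
- ball2_center (a point): Centre of metal ball foot 2 of five alike, 24 mm in diameter, 20 g; at the start in cell 2 counted from the feeder's -y end, centre 121 mm above the bench. In the tray its centre is about 15 mm above the bench.
- ball3_center (a point): Centre of metal ball foot 3 of five alike, 24 mm in diameter, 20 g; at the start in cell 3 counted from the feeder's -y end, centre 121 mm above the bench. In the tray its centre is about 15 mm above the bench.
- ball4_center (a point): Centre of metal ball foot 4 of five alike, 24 mm in diameter, 20 g; at the start in cell 4 counted from the feeder's -y end, centre 121 mm above the bench. In the tray its centre is about 15 mm above the bench.
- ball5_center (a point): Centre of metal ball foot 5 of five alike, 24 mm in diameter, 20 g; at the start in cell 5 counted from the feeder's -y end, centre 121 mm above the bench. In the tray its centre is about 15 mm above the bench.
Mind the look-alikes: they are no part of the job. What is shaped like the tray but brown or green is not meant.

How it is judged:
By the outcome, as a careful person would: the job done as asked, in the order asked, and still so for the second after the job is handed in, with the robot touching nothing.
It also fails if it takes over 64 s, if anything falls off the work surface, if the arm or the gripper's body presses on something with over 40 N, if the wrist force passes 120 N, or if a joint passes its speed limit or range.

ROBOT

A 6-joint arm with a two-finger parallel gripper is mounted at the origin on the work surface. World frame = base frame: x ahead of the robot, y to its left, z up, the work surface at z = 0. Lengths are in m, angles in rad, forces in N, time in s.
With the tool pointing down it reaches from about 0.425 to 0.925 m from the base axis. Payload 12.5 kg.
Tool frame: the origin (TCP) lies at the very end of the fingers, on their centre line; the grasp point (between the pads) lies 19 mm behind it; y points along the fingers, z is the direction in which the jaws open and shut, and the axes are right-handed (so a half turn about y gives the same grasp; the last joint's range is limited). The gripper opens to 85 mm and grips with 20 to 120 N. Pads are 22 mm wide; open, the fingers measure 114 mm over their backs; the gripper's body (76 mm by 85 mm) begins 54 mm behind the grasp point. The pads swing forward as they close: fully open they stand 13 mm farther back than shut.
Start: joints at [-1.237, 0.491, 1.559, -0, 1.092, -0.106], TCP at [0.266, -0.566, 0.231] pointing down, gripper open.
Joint ranges: [-3.1, 3.1], [-0.84, 2.19], [0.05, 2.79], [-1.13, 4.28], [0.06, 2.93], [-2.69, 2.69]. Speed limits (rad/s): [2.22, 2.22, 2.79, 3.14, 3.14, 3.14].

INTERFACE

Orientations are given as [roll, pitch, yaw] about the fixed x, y, z axes, in that order (R = Rz(yaw) Ry(pitch) Rx(roll)).
In Python, from cell import bot, eyes gives the robot as it stands.
- The arm moves only by the tool move_arm, never from a script. Its argument "series" is a list that holds one entry, the list of rows, each a list of 4 numbers: the shift along the tool's x, y, z in mm, then the turn about the tool's y in rad. A call has 1 to 20 rows; each row is the pose to reach, as a shift and turn from the pose measured when the call began, along the tool's axes at that moment; what a row does not reach only later rows make up. A row lasts 1/10 s, in which the tool goes at most 50 mm and 8.59 degrees, less where a joint would pass 70% of its speed; a pose out of reach is approached as far as the arm can. A call with a gripper value outside its range is refused whole. "jaw" is the opening, from 0 (shut) to 1 (fully open), set as the call begins (left out, the last holds). The fingers move at their own pace and stop on an object; "grip_force" is the grip in N (left out, the last holds). Time passes only in rows, so rows that repeat a pose let the fingers close. It gives the time, the measured TCP pose, the force and the opening at its end, in the units of the state.
- bot.state(): the state, without advancing time (a new reading comes with each control period).
- eyes.read_camera(name): name is "scene" or "top" or "wrist"; returns a dict with "img" (384x512x3 uint8, red, green, blue), "depth" (384x512 float32, m along the optical axis (not along the pixel's ray), 0 where there is no reading), "fov_y" (degrees; the focal length in pixels is half the picture's height over the tangent of half this angle, whatever the lens; pixels are square), "cx", "cy" (the principal point, pixels), "R" (3x3) and "t" (3): a world point X has camera coordinates R X + t; the wrist camera has in their place "T_tool_cam" (4x4, takes a point from camera to tool coordinates, whose origin is the TCP and whose axes are the tool frame's). Camera axes: x right, y down, z forward; pixel columns grow to the right and rows downward; lengths in m; the calibration is good to about 2 mm. A picture is of the moment at which its call begins: read the wrist's pose just before it.
- bot.job_done(): hands the job in, once; it reports no verdict.
The state is a dict: "clock": time; "qpos": joint angles; "dq": joint speeds; "tau": joint torques, N m; "tcp_pos": TCP position; "tcp_rot": TCP orientation; "force": force on the tool from outside, world axes, zero at the start; "moment": the same for the moment, N m; "grip_width": finger opening in m.
Only numpy, scipy, OpenCV 4.12 (cv2) and the standard library are available. Lean on these libraries where they do the work, as an engineer would, in place of code of your own. Each camera call takes 0.05 s, during which the arm holds its last target. There are 200 camera calls.

## Working session

There is one attempt and no reset: what is moved stays moved. The work goes in short steps, Python scripts to look and compute and a tool call to move; the robot and the scene stay as the last step left them, time stands still between calls to the robot, and variables do not carry over. Pictures are saved under pics/ and viewed, about 8 in all and at most 12, crops included, and the job is handed in when it is done.

Besides the shell and the picture viewer there is one more tool, called after ">>>" as name(argument=value, ...), one argument or row to a line, values as JSON. move_arm: Moves the arm, as the interface text tells. Its arguments: {"type":"object","properties":{"series":{"type":"array"},"jaw":{"type":"number"},"grip_force":{"type":"number"}},"required":["series"]}

```bash
mkdir -p pics; ls
cat > h.py <<'E'
import numpy as np, cv2
from cell import bot, eyes
def cam(n):
    s=bot.state(); c=eyes.read_camera(n)
    c['f']=192/np.tan(np.radians(c['fov_y'])/2)
    if 'R' not in c:
        from scipy.spatial.transform import Rotation as Ro
        M=np.eye(4); M[:3,:3]=Ro.from_euler('xyz',s['tcp_rot']).as_matrix(); M[:3,3]=s['tcp_pos']
        W=M@c['T_tool_cam']; c['R']=W[:3,:3].T; c['t']=-c['R']@W[:3,3]
    return c
def save(c,n,crop=None,k=1):
    im=c['img'] if crop is None else c['img'][crop[1]:crop[3],crop[0]:crop[2]]
    cv2.imwrite('pics/'+n,cv2.resize(im,None,fx=k,fy=k,interpolation=cv2.INTER_CUBIC)[:,:,::-1])
def ray(c,u,v,z):
    R=np.array(c['R']);o=-R.T@np.array(c['t']);d=R.T@np.array([(u-c['cx'])/c['f'],(v-c['cy'])/c['f'],1])
    return o+d*(z-o[2])/d[2]
def cloud(c):
    v,u=np.mgrid[:384,:512];d=c['depth']
    P=np.stack([(u-c['cx'])/c['f']*d,(v-c['cy'])/c['f']*d,d],-1)
    return (P-np.array(c['t']))@np.array(c['R'])
E
python3 - <<'E'
from h import *
print(bot.state())
a=cam('scene');b=cam('top')
im=np.vstack([a['img'],b['img']])
cv2.imwrite('pics/a.png',cv2.resize(a['img'],(768,576))[:,:,::-1])
cv2.imwrite('pics/b.png',cv2.resize(b['img'],(768,576))[:,:,::-1])
E
```

```text
pics
{'clock': 0.0, 'qpos': array([-1.23660148e+00,  4.91535985e-01,  1.55949562e+00,  3.58734033e-05,
        1.09169927e+00, -1.05609540e-01]), 'dq': array([-0.00016085, -0.00019061,  0.00041857,  0.00087637,  0.00067362,
        0.0005146 ]), 'tau': array([ 7.12724686e-04, -6.18442225e+01, -2.61595005e+01, -1.71065749e-04,
        4.03494167e-03, -2.08816721e-05]), 'tcp_pos': array([ 0.26604247, -0.56527613,  0.23072649]), 'tcp_rot': array([-1.57192485e+00,  1.51622088e-04, -2.70180490e+00]), 'force': array([-0.15440326, -0.05815745, -0.11485635]), 'moment': array([ 0.05306824, -0.05291411,  0.00549288]), 'grip_width': 0.0855686915558165}
```

View pics/a.png

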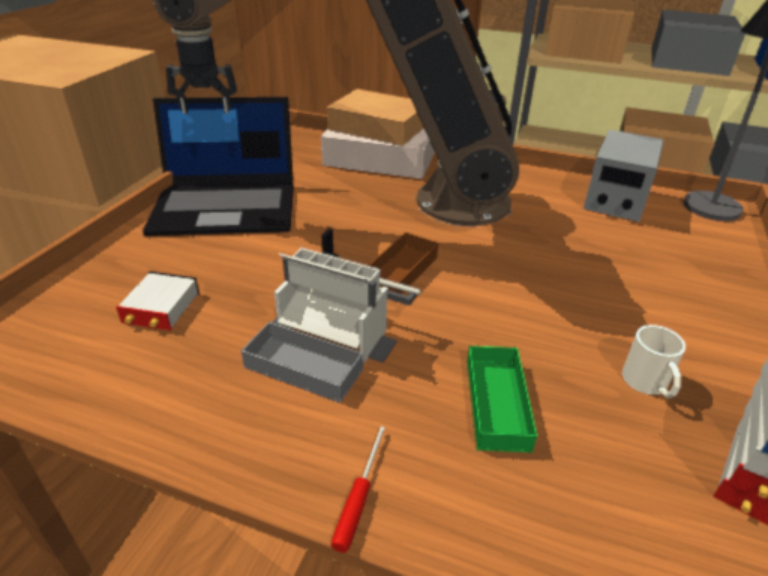

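View pics/b.png

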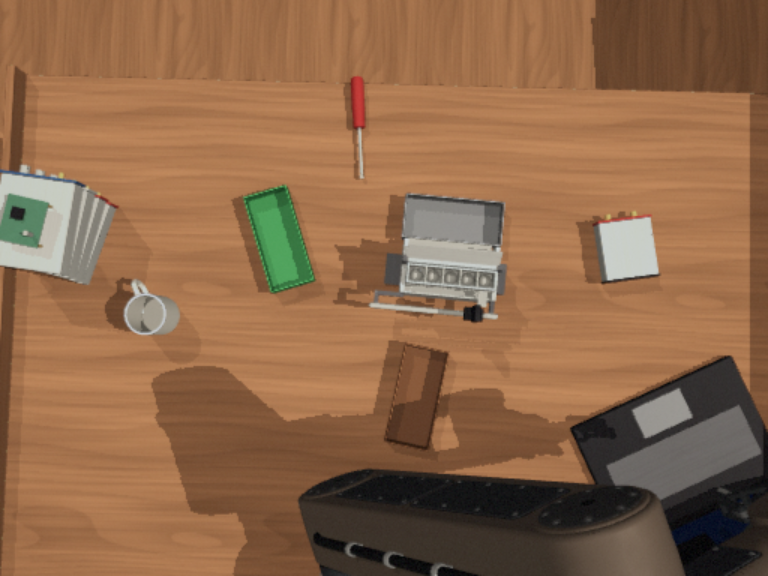

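Views: top view (768-px scale) shows the feeder's hopper with five balls around (450,277), its black fin at (473,313), rail (370–497, 300–317), and the grey tray at (453,220). Look-alikes are the green tray (280,238) and the brown tray (416,395); black things other than the fin are the laptop (680,400) and the robot. The case is at (627,248), the mug at (150,312). I choose the fin at (473,313) on the rail, and the grey tray at the chute.

Run:
```python
from h import *
b=cam('top');a=cam('scene')
for n,c in (('top',b),('scene',a)):
    P=cloud(c);im=c['img'].astype(int);g=im.max(-1)
    box=(P[...,0]>.4)&(P[...,0]<.85)&(abs(P[...,1])<.25)&(c['depth']>0)
    m=box&(g<60)&(P[...,2]>.12)&(P[...,2]<.2)
    q=P[m];v,u=np.nonzero(m);print(n,'fin',m.sum(),q.mean(0),q.min(0),q.max(0),u.mean(),v.mean())
    for lo,hi in ((.145,.155),(.165,.182)):
        m2=box&(g>90)&(P[...,2]>lo)&(P[...,2]<hi); q=P[m2][:,:2].astype(np.float32)
        if len(q)>5: print(n,lo,len(q),cv2.minAreaRect(q),q.mean(0))
    # tray grey rim
    m3=box&(P[...,2]>.03)&(P[...,2]<.05)&((im.max(-1)-im.min(-1))<25); q=P[m3][:,:2].astype(np.float32)
    print(n,'tray',len(q),cv2.minAreaRect(q))
k=b;save(k,'c.png',(230,120,350,225),6)
```

```text
top fin 71 [ 0.52728145 -0.13921077  0.15677826] [ 0.50792911 -0.18448084  0.12006425] [ 0.61019882 -0.01373311  0.17245482] 315.88732394366195 206.61971830985917
top 0.145 493 ((0.593466579914093, -0.10020945966243744), (0.17622046172618866, 0.051274511963129044), 85.8731460571289) [ 0.59803617 -0.10134948]
top 0.165 291 ((0.5912148952484131, -0.090233214199543), (0.1579309105873108, 0.12322789430618286), 71.89582061767578) [ 0.62667215 -0.1027085 ]
top tray 407 ((0.6492605209350586, -0.10712815821170807), (0.1889970898628235, 0.19337432086467743), 86.1388931274414)
scene fin 134 [ 0.55184037 -0.11258483  0.14630395] [ 0.50979772 -0.18257532  0.12031297] [ 0.62645603 -0.01348905  0.16787831] 224.40298507462686 168.7910447761194
scene 0.145 316 ((0.5957627892494202, -0.1014842540025711), (0.1748521327972412, 0.05082976445555687), 85.4998550415039) [ 0.5963414  -0.09651782]
scene 0.165 105 ((0.6337536573410034, -0.10303565114736557), (0.16056784987449646, 0.00913142692297697), 85.91165161132812) [ 0.6343643 -0.1003855]
scene tray 825 ((0.608527421951294, -0.10413388162851334), (0.18993712961673737, 0.2867116630077362), 86.47415161132812)
```

View pics/c.png

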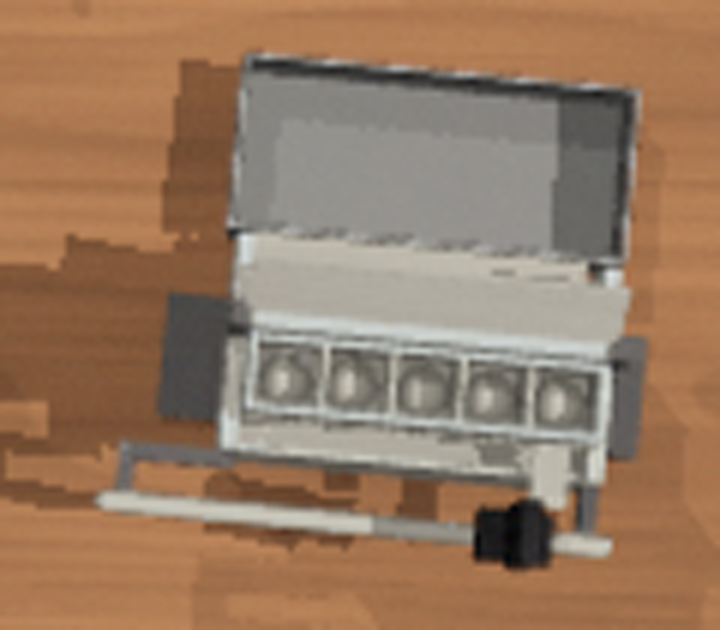

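```bash
cat >> h.py <<'E'
yaw=np.radians(85.8-90)
def fr(p,h): 
    d=np.array(p)[:2]-h[:2];c,s=np.cos(yaw),np.sin(yaw)
    return np.array([c*d[0]+s*d[1],-s*d[0]+c*d[1]])
def fin(c):
    P=cloud(c);z=P[...,2];m=((c['img'].max(-1)<60)&(z>.155)&(z<.175)&(P[...,0]>.48)&(P[...,0]<.58)&(abs(P[...,1]+.08)<.14)).astype(np.uint8)
    n,l,s,ce=cv2.connectedComponentsWithStats(m);i=1+s[1:,4].argmax();q=P[l==i];return s[i],ce[i],q.min(0),q.max(0)
E
python3 - <<'E'
from h import *
b=cam('top')
cr=np.array([(250,325),(610,360),(605,440),(248,412)])/6+[230,120]
W=np.array([ray(b,u,v,.15) for u,v in cr]);h=W.mean(0);print(W,h)
r=[ray(b,230+x/6,120+y/6,.117) for x,y in ((100,500),(610,545))];print('rail',r)
d=r[0]-r[1];print('yaw',np.arctan2(-d[0],d[1]))
d=W[0]-W[1];print('yaw',np.arctan2(-d[0],d[1]))
for c in (b,cam('scene')):
    s,ce,lo,hi=fin(c);print(s,ce,lo,hi,(lo+hi)/2,fr((lo+hi)/2,h), ray(c,*ce,.168))
E
```

```text
[[ 0.60920375 -0.02311821  0.15      ]
 [ 0.59796366 -0.17993894  0.15      ]
 [ 0.5630731  -0.17839031  0.15      ]
 [ 0.57126392 -0.02316157  0.15      ]] [ 0.58537611 -0.10115226  0.15      ]
rail [array([0.5326383 , 0.04071297, 0.117     ]), array([ 0.51844871, -0.18665232,  0.117     ])]
yaw -0.06232795580371333
yaw -0.07155242013436898
[315 204   6  11  46] [317.63043478 208.54347826] [ 0.50800564 -0.14867091  0.15572497] [ 0.53404891 -0.13723299  0.17381137] [ 0.52102727 -0.14295195  0.16476817] [-0.06111469 -0.04640023] [ 0.52200808 -0.14242779  0.168     ]
[215 153   7   9  41] [217.7804878  156.41463415] [ 0.51312309 -0.14611106  0.15631501] [ 0.54243385 -0.13746692  0.16937114] [ 0.52777847 -0.14178899  0.16284308] [-0.05446679 -0.04474595] [ 0.534793   -0.13788992  0.168     ]
```

>>> move_arm(
  series=[
    [[-30,0,-20,0.04],[-60,0,-40,0.08],[-90,0,-60,0.12],[-120,0,-80,0.16],[-150,0,-100,0.2],[-180,0,-120,0.24],[-210,0,-140,0.28],[-240,0,-160,0.32],[-270,0,-180,0.36],[-300,0,-200,0.4],[-330,0,-220,0.44],[-360,0,-240,0.48],[-390,0,-260,0.51],[-405,0,-269,0.51],[-413,0,-274,0.51],[-413,0,-274,0.51],[-413,0,-274,0.51]],
  ],
  jaw=0.4,
  grip_force=20,
)

```text
clock: 2.0
tcp_pos: [0.5228, -0.1422, 0.2312]
tcp_rot: [-1.571, -0.0, 3.071]
force: [-0.6, -1.2, 0.5]
grip_width: 0.0343
```

Run:
```python
from h import *
w=cam('wrist');a=cam('scene')
im=np.hstack([cv2.resize(w['img'],(400,300)),cv2.resize(a['img'][80:280,130:330],(400,400))[:300]])
im=np.hstack([w['img'][:, :], cv2.resize(a['img'][100:290,140:282],(287,384))])
cv2.imwrite('pics/d.png',im[:,:,::-1])
b=cam('top');save(b,'e.png',(190,110,370,245),4)
```

```text
(no output)
```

View pics/d.png

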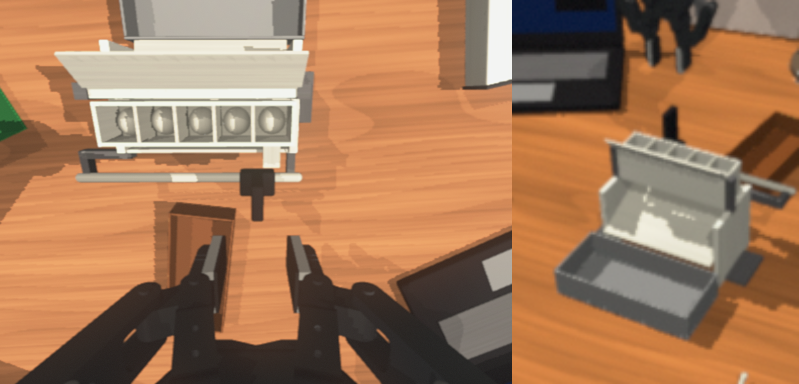

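View pics/e.png

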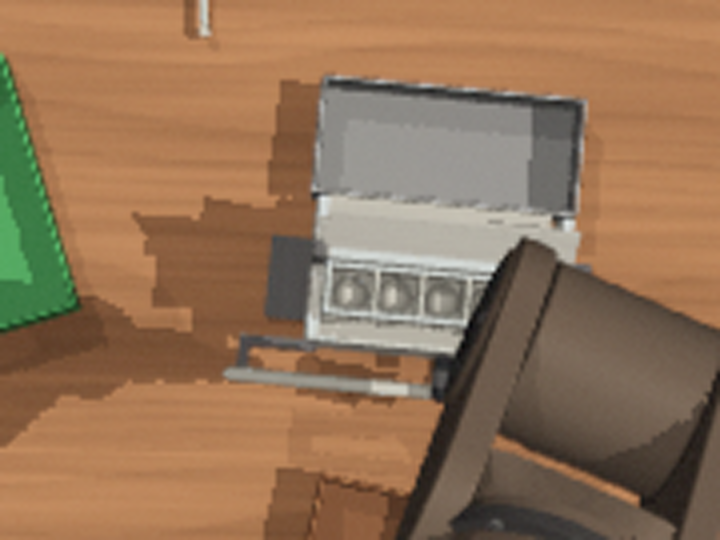

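Wrist view: fingers (210 and 297, 270) straddle the fin column (257, 180–220); all five balls in cells at (125–270,122), tray empty. The scene view confirms the tall black fin on the -x side.

Run:
```python
from h import *
w=cam('wrist');P=cloud(w);m=(w['img'].max(-1)<60)&(P[...,2]>.125)&(P[...,2]<.172)
m[235:]=0;m[:,:225]=0;m[:,290:]=0
q=P[m];print(len(q),q.min(0),q.max(0),np.median(q,0))
hi=q[q[:,2]>.16];print(hi.min(0),hi.max(0))
```

```text
1 [ 0.53903388 -0.14268254  0.15902208] [ 0.53903388 -0.14268254  0.15902208] [ 0.53903388 -0.14268254  0.15902208]Traceback (most recent call last):
  File "<stdin>", line 5, in <module>
    return umr_minimum(a, axis, None, out, keepdims, initial, where)
ValueError: zero-size array to reduction operation minimum which has no identity
```

Run:
```python
from h import *
w=cam('wrist');P=cloud(w)
for u,v in ((258,175),(258,190),(258,200),(258,208),(258,215),(258,219),(200,105)): print(u,v,w['img'][v,u],P[v,u].round(4))
m=(w['img'].max(-1)<75)&(w['depth']>0);m[235:]=0;m[:165]=0;m[:,:230]=0;m[:,290:]=0
q=P[m];print(len(q))
r=np.argwhere(m&(np.arange(384)[:,None]>203)&(np.arange(384)[:,None]<216));print(r.min(0),r.max(0));
for u in (r[:,1].min(),r[:,1].max()): print(ray(w,u,210,.16))
```

```text
258 175 [61 53 44] [ 0.5387 -0.1459  0.1354]
258 190 [72 60 53] [ 0.536  -0.1455  0.1678]
258 200 [72 58 51] [ 0.5276 -0.1449  0.1674]
258 208 [71 57 48] [ 0.521  -0.1445  0.1678]
258 215 [72 55 48] [ 0.5151 -0.1441  0.1679]
258 219 [70 55 48] [ 0.5115 -0.1438  0.1676]
200 105 [233 234 218] [ 0.601  -0.106   0.1499]
1047
[204 252] [215 261]
[ 0.51637232 -0.13928131  0.16      ]
[ 0.51584613 -0.14663954  0.16      ]
```

>>> move_arm(
  series=[
    [[0,20,0,0],[0,40,0,0],[0,60,0,0],[0,75,0,0],[0,88,0,0],[0,98,0,0],[0,102,0,0],[0,102,0,0]],
  ],
)

```text
clock: 3.05
tcp_pos: [0.5227, -0.1425, 0.129]
tcp_rot: [-1.571, -0.001, 3.07]
force: [-0.3, 0.8, 0.6]
grip_width: 0.0338
```

>>> move_arm(
  series=[
    [[0,0,-3,0],[0,0,-6,0],[0,0,-9,0],[0,0,-11,0],[0,0,-13,0],[0,0,-15,0],[0,0,-17,0],[0,0,-19,0],[0,0,-21,0],[0,0,-23,0],[0,0,-25,0],[0,0,-27,0],[0,0,-29,0],[0,0,-31,0],[0,0,-33,0]],
  ],
)

```text
clock: 4.55
tcp_pos: [0.5251, -0.1096, 0.1291]
tcp_rot: [-1.571, -0.001, 3.07]
force: [0.0, -3.8, -0.3]
grip_width: 0.0342
```

```bash
cat >> h.py <<'E'
def wv(n):
    c=cam('wrist');save(c,n,(40,20,360,260),2);s=bot.state();print(s['clock'],s['tcp_pos'],s['force']);return c
E
python3 - <<'E'
from h import *
wv('f.png')
E
```

```text
4.6 [ 0.52512171 -0.10935631  0.12904699] [ 0.4071164  -3.09166568  0.03244338]
```

View pics/f.png

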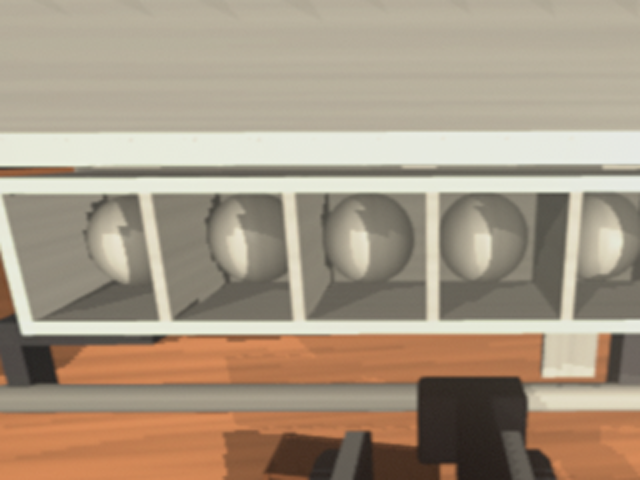

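```bash
cat >> h.py <<'E'
H=np.array([.5854,-.1012]);yaw=-.07
def bracket(c=None):
    c=c or cam('wrist');P=cloud(c);s=bot.state()
    F=fr(P.reshape(-1,3).T,H[:,None]).reshape(2,384,512)
    m=(c['depth']>0)&(F[0]>-.047)&(F[0]<-.027)&(abs(F[1])<.13)&(P[...,2]>.07)&(P[...,2]<.14)&(c['img'].min(-1)>140)
    y=F[1][m];print('t',s['clock'],'tcp F',fr(s['tcp_pos'],H).round(4),'f',s['force'].round(2),'bracket n',len(y), (np.percentile(y,[2,50,98]).round(4),np.median(P[...,2][m]).round(4)) if len(y) else '')
E
python3 - <<'E'
from h import *
bracket()
P=cloud(cam('wrist'))
for u,v in ((570,345),(570,370)):print(P[20+v//2,40+u//2],fr(P[20+v//2,40+u//2],H))
E
```

```text
t 4.65 tcp F [-0.0596 -0.0124] f [ 0.35 -2.61 -0.01] bracket n 599 (array([-0.0772, -0.0546,  0.0852]), np.float64(0.109))
[ 0.54874034 -0.15394489  0.10819456] [-0.03288075 -0.0551798 ]
[ 0.54081693 -0.15364207  0.10980927] [-0.04080594 -0.05543191]
```

>>> move_arm(
  series=[
    [[0,0,-2,0],[0,0,-4,0],[0,0,-6,0],[0,0,-8,0],[0,0,-10,0]],
  ],
)

```text
clock: 5.2
tcp_pos: [0.5258, -0.0993, 0.1291]
tcp_rot: [-1.571, -0.001, 3.07]
force: [-1.0, -3.6, 1.6]
grip_width: 0.0348
```

Run:
```python
from h import *
bracket()
```

```text
t 5.25 tcp F [-0.0596 -0.002 ] f [-0.68 -1.87  0.92] bracket n 617 (array([-0.0776, -0.0445,  0.0968]), np.float64(0.1089))
```

Run:
```python
from h import *
from scipy.spatial.transform import Rotation as Ro
b=cam('top');p=ray(b,321.3,199.7,.109);print('top',fr(p,H))
w=eyes.read_camera('wrist');w['f']=192/np.tan(np.radians(w['fov_y'])/2)
M=np.eye(4);M[:3,:3]=Ro.from_euler('xyz',[-1.571,0,3.071]).as_matrix();M[:3,3]=[.5228,-.1422,.2312]
W=M@w['T_tool_cam'];w['R']=W[:3,:3].T;w['t']=-w['R']@W[:3,3]
im=cv2.imread('pics/d.png')[:,:512]
v=158;print(im[v,250:300].min(-1))
u=np.nonzero(im[v,255:285].min(-1)>140)[0]+255;print(u.min(),u.max(),fr(ray(w,u.mean(),v,.109),H))
# hopper ends along rim for reference
for q in ((96,148),(296,143),(97,105),(298,100)): print(fr(ray(w,*q,.15),H))
```

```text
top [-0.03334446 -0.06080776]
[ 93  94  94  94  94  94  93  94  94  94  94  93 116 170 200 207 207 205
 204 205 204 202 201 202 204 204 204 207 203 184 141 102  94  95  94  87
  75  84 102 107 106 108 107 107 106  98  93  92  92  92]
263 280 [-0.03420085 -0.06060569]
[-0.01686092  0.08149877]
[-0.01298864 -0.07749382]
[0.01592228 0.07464669]
[ 0.01942322 -0.07751931]
```

>>> move_arm(
  series=[
    [[0,0,-3,0],[0,0,-6,0],[0,0,-9,0],[0,0,-12,0],[0,0,-15,0],[0,0,-18,0],[0,0,-21,0],[0,0,-24,0],[0,0,-27,0],[0,0,-30,0],[0,0,-33,0],[0,0,-36,0],[0,0,-39,0],[0,0,-42,0],[0,0,-45,0],[0,0,-48,0],[0,0,-51,0],[0,0,-54,0],[0,0,-57,0],[0,0,-60,0]],
  ],
)

```text
clock: 7.35
tcp_pos: [0.53, -0.039, 0.129]
tcp_rot: [-1.572, -0.001, 3.07]
force: [-2.1, -3.1, 0.6]
grip_width: 0.0343
```

```bash
cat >> h.py <<'E'
def both(n):
    w=cam('wrist');a=cam('scene');bracket(w)
    cv2.imwrite('pics/'+n,np.hstack([w['img'],cv2.resize(a['img'][100:290,140:282],(287,384))])[:,:,::-1])
E
python3 - <<'E'
from h import *
both('g.png')
E
```

```text
t 7.45 tcp F [-0.0594  0.0584] f [ 0.36 -0.26 -0.15] bracket n 601 (array([-0.0775,  0.0155,  0.0237]), np.float64(0.109))
```

View pics/g.png

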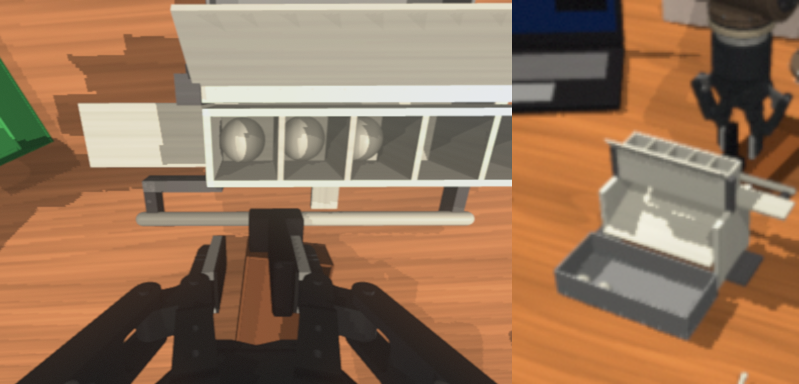

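The gate plate now sticks out on the left (80–205,135). Cells 1 and 2 are empty, balls remain at (242,138), (303,138), (365,138), and two balls are in the tray (scene part 580,277 and 600,283). The gate is at about 76 mm, so I push 20 mm more.

>>> move_arm(
  series=[
    [[0,0,-2,0],[0,0,-4,0],[0,0,-6,0],[0,0,-8,0],[0,0,-10,0],[0,0,-12,0],[0,0,-14,0],[0,0,-16,0],[0,0,-18,0],[0,0,-19,0],[0,0,-20,0],[0,0,-20,0],[0,0,-20,0],[0,0,-20,0],[0,0,-20,0]],
  ],
)

```text
clock: 8.95
tcp_pos: [0.5317, -0.0187, 0.1291]
tcp_rot: [-1.572, -0.0, 3.07]
force: [-0.6, -0.4, -0.4]
grip_width: 0.0341
```

Run:
```python
from h import *
both('i.png')
```

```text
t 9.05 tcp F [-0.0594  0.0786] f [-0.53  0.01 -0.46] bracket n 633 (array([0.0287, 0.0372, 0.087 ]), np.float64(0.1089))
```

View pics/i.png

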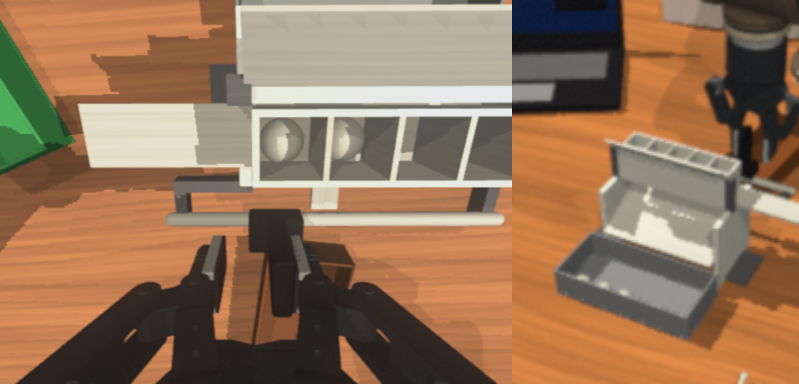

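Three balls are in the tray (scene part 580,277; 602,283; 625,292), and two remain in the hopper at (283,140) and (345,140). Now I push back to shut: about 24 free + 30 slack + 96 ≈ 150 mm.

>>> move_arm(
  series=[
    [[0,0,4,0],[0,0,8,0],[0,0,12,0],[0,0,15,0],[0,0,18,0],[0,0,21,0],[0,0,24,0],[0,0,27,0],[0,0,30,0],[0,0,33,0],[0,0,36,0],[0,0,39,0],[0,0,42,0],[0,0,45,0],[0,0,48,0],[0,0,51,0],[0,0,54,0],[0,0,57,0],[0,0,60,0],[0,0,63,0]],
  ],
)

```text
clock: 11.05
tcp_pos: [0.5272, -0.0816, 0.129]
tcp_rot: [-1.572, -0.0, 3.07]
force: [2.1, 3.8, -0.1]
grip_width: 0.0342
```

Run:
```python
from h import *
bracket()
```

```text
t 11.1 tcp F [-0.0594  0.0151] f [-0.38  1.63  0.66] bracket n 585 (array([0.0198, 0.0277, 0.0866]), np.float64(0.109))
```

>>> move_arm(
  series=[
    [[0,0,3,0],[0,0,6,0],[0,0,9,0],[0,0,12,0],[0,0,15,0],[0,0,18,0],[0,0,21,0],[0,0,24,0],[0,0,27,0],[0,0,30,0],[0,0,33,0],[0,0,36,0],[0,0,39,0],[0,0,42,0],[0,0,45,0],[0,0,48,0],[0,0,51,0],[0,0,54,0],[0,0,57,0],[0,0,60,0]],
  ],
)

```text
clock: 13.1
tcp_pos: [0.5229, -0.142, 0.1289]
tcp_rot: [-1.572, -0.0, 3.07]
force: [2.7, 4.1, 1.1]
grip_width: 0.0341
```

Run:
```python
from h import *
bracket()
```

```text
t 13.15 tcp F [-0.0595 -0.0455] f [1.16 2.   1.53] bracket n 615 (array([-0.0407, -0.0326,  0.1104]), np.float64(0.1089))
```

>>> move_arm(
  series=[
    [[0,0,3,0],[0,0,6,0],[0,0,9,0],[0,0,12,0],[0,0,15,0],[0,0,17,0],[0,0,19,0],[0,0,21,0],[0,0,22,0],[0,0,23,0],[0,0,24,0],[0,0,24.5,0],[0,0,25,0]],
  ],
)

```text
clock: 14.45
tcp_pos: [0.5211, -0.1674, 0.1289]
tcp_rot: [-1.572, -0.0, 3.07]
force: [1.2, 3.4, 0.4]
grip_width: 0.0341
```

>>> move_arm(
  series=[
    [[0,0,0.5,0],[0,0,1,0],[0,0,1.5,0]],
  ],
)

```text
clock: 14.75
tcp_pos: [0.521, -0.1689, 0.1289]
tcp_rot: [-1.572, -0.0, 3.07]
force: [1.3, 3.7, 1.0]
grip_width: 0.0342
```

Run:
```python
from h import *
bracket()
```

```text
t 14.8 tcp F [-0.0596 -0.072 ] f [1.24 4.17 1.16] bracket n 644 (array([-0.0833, -0.0608,  0.0899]), np.float64(0.1089))
```

>>> move_arm(
  series=[
    [[0,0,0.5,0],[0,0,1,0],[0,0,1,0]],
  ],
)

```text
clock: 15.1
tcp_pos: [0.5209, -0.1691, 0.1288]
tcp_rot: [-1.573, -0.001, 3.07]
force: [2.7, 9.8, 0.8]
grip_width: 0.0339
```

>>> move_arm(
  series=[
    [[0,0,0.5,0],[0,0,1,0],[0,0,1,0]],
  ],
)

```text
clock: 15.4
tcp_pos: [0.5209, -0.169, 0.1288]
tcp_rot: [-1.575, -0.001, 3.07]
force: [3.8, 11.3, 1.4]
grip_width: 0.0346
```

The TCP has stopped advancing and the force has risen to 11 N, so this is the end stop. I back off to mid-gap and lift.

>>> move_arm(
  series=[
    [[0,0,-3,0],[0,0,-7,0],[0,0,-11,0],[0,0,-12,0],[0,0,-12,0]],
  ],
)

```text
clock: 15.9
tcp_pos: [0.5217, -0.157, 0.1288]
tcp_rot: [-1.575, -0.001, 3.07]
force: [-0.8, -2.0, -0.9]
grip_width: 0.0338
```

>>> move_arm(
  series=[
    [[0,-10,0,0],[0,-30,0,0],[0,-55,0,0],[0,-80,0,0],[0,-100,0,0],[0,-110,0,0],[0,-110,0,0]],
  ],
)

```text
clock: 16.6
tcp_pos: [0.5221, -0.1577, 0.2402]
tcp_rot: [-1.574, 0.001, 3.07]
force: [0.2, -0.2, -0.1]
grip_width: 0.0342
```

Run:
```python
from h import *
both('j.png')
```

```text
t 16.7 tcp F [-0.0598 -0.0605] f [ 0.19 -0.03 -0.57] bracket n 887 (array([-0.0792, -0.0184,  0.0848]), np.float64(0.1005))
```

View pics/j.png

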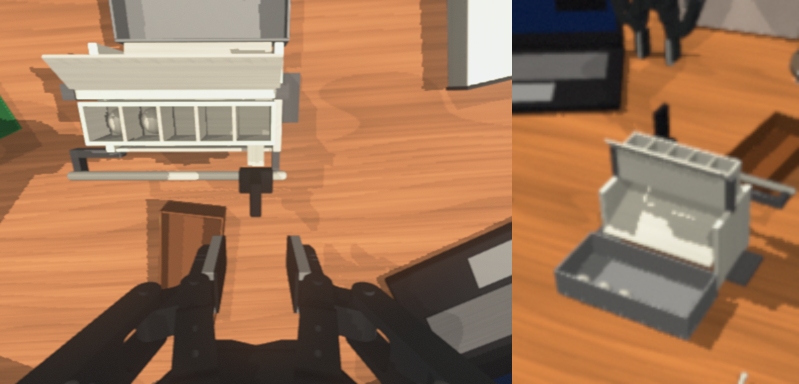

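The gate is shut (bracket at 257,157, the same offset from the hopper end as at the start). Two balls are in cells 4 and 5 at (112,122) and (148,122), three in the tray, and the gripper is clear.

Run:
```python
from h import *
c=cam('wrist');P=cloud(c);F=fr(P.reshape(-1,3).T,H[:,None]).reshape(2,384,512)
m=(c['depth']>0)&(F[0]>-.042)&(F[0]<-.030)&(abs(F[1]+.06)<.025)&(abs(P[...,2]-.109)<.004)&(c['img'].min(-1)>140)
print(m.sum(),np.median(F[1][m]));print(bot.job_done())
```

```text
194 -0.06011794135808432
the job is handed in; nothing more can be done
None
```

I ran three balls into the tray, pushed the gate shut again with two balls still in the hopper, and handed the job in at about 17 s.

- **Opening:** I straddled the tab's fin with the part-open gripper and pushed gently. Force and camera showed the gate following after roughly 15 mm of slack. I stopped at an estimated opening of 96–98 mm, with three balls in the tray.
- **Closing:** I pushed back until the gate stopped moving at its end stop. The force rose from about 4 N to 11 N there. I then backed off and lifted clear.
- **Last checks:** The pictures showed three balls in the grey tray and balls only in cells 4 and 5. The gate's bracket sat at -60.1 mm, against -60.6 to -60.8 mm at the start, within the camera's 2 mm tolerance. The force after lifting was near zero. The arm never went near the case or the mug, but I did not re-measure where they stand.
- **One reading that disagreed:** The general bracket measurement taken from the raised pose gave a meaningless value because it picked up other bright surfaces. The -60.1 mm figure comes from a narrower repeat I took just before handing in.

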